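# Open the relay tester with its slim ring and plug in the relay

## Task

On the relay tester, turn the slim knurled ring of the drum clockwise (seen from above) to its open stop so that the steel shutter clears the socket; take it by the ring only, without touching the fixed rings above and below it, and do not push the shutter itself. Then plug the relay with the rectangular foot into the socket, press it firmly until its body sits flush on the tester, and let go. Leave the round relay, the meter, the spool and the screwdriver where they are.

Things in the scene. Friction and masses are not known exactly. Their poses are not given: they have to be found in the camera images.
- tester: Fixed relay tester, grey case 120 (x) x 240 (y) x 50 mm high; origin at the centre of its underside, z up; front panel with knobs (to x -73 mm) faces its -x. Ring drum at its (0, -60 mm) on an aluminium block 96 x 100 mm, top at 60 mm; socket at its (0, +60 mm) in the top. Two guide rails 4 mm wide, 5 mm high along y at x = +-27.5 mm, y -8 to +84 mm. Place and yaw vary.
- ring_centre (a point): Centre of the slim knurled aluminium ring (diameter 60 mm, 61 over the knurl; 18 mm high), on the drum's vertical axis, 84 mm above the bench; the ring spans 75 to 93 mm. The point turns with the ring. It stands out 4 mm all round beyond the upper ring, so pads closing on it touch it alone; fingertips must stay above the lower ring, which is wider.
- range_ring (a joint): Angle of the slim ring, rad, growing clockwise seen from above; starts at 0 to 0.4, open stop at 2.6, shutter clear above 2.4. Turns against about 0.25 N m of friction, no spring, stays where left; more than most wrists turn in one grasp: regrasp. A black mark on its top face points to the long white mark (tester +y, the socket) when open, to the short one at 0.
- upper_ring: Fixed dark steel ring above the slim one, diameter 52 mm, spanning 94 to 109 mm above the bench, 110 mm with its disc: the top of the drum. Origin at the centre of its underside. The robot must not touch it.
- lower_ring: Fixed dark steel ring below the slim one, diameter 88 mm, 14 mm high, top at 74 mm above the bench; origin at the centre of its underside (60 mm above the bench). The robot must not touch it.
- shutter: Flat steel shutter plate 50 (x) x 46 (y) x 3 mm lying on the tester's top; origin at the centre of its underside. Covers the socket at ring 0 (tester y +60 mm) and is driven by the ring 20 mm per rad towards the drum (tester -y). Not to be pushed by the robot.
- socket_mouth (a point): Centre of the socket's mouth, in the tester's top 50 mm above the bench; axes as the tester's. Rectangular hole 27.6 (x) x 35.6 (y) mm, 30 mm deep, 1 mm chamfer. A brass contact carrier 17 mm down resists the foot with about 6 N (friction, no spring back) over the last 8 mm before the relay's body lands on the top: press with 8 to 20 N.
- relay: Relay to plug in, 75 mm high, about 150 g, upright and loose on the bench; origin at the centre of the foot's underside, z up. Black rectangular foot 26 (x) x 34 (y) x 25 mm high; above it a grey body 34 (x) x 42 (y) x 50 mm, pale blank label on top. Plugs in with its x along the tester's x, either way round; home with the underside 25 mm below the mouth. Place may swap with the round relay's.
- round_relay: Round relay, 75 mm high: grey cylinder of 44 mm diameter on a round black foot; bystander standing on the bench, origin at the centre of its underside.
- meter: Handheld meter lying on the bench, 160 x 78 x 34 mm (44 mm with dial), bystander; origin at the centre of its underside.
- spool: Steel wire spool, 60 mm diameter, 40 mm high, bystander; origin at the centre of its underside.
- screwdriver: Screwdriver with a black handle lying on the bench, about 190 mm long, bystander.
Not all that is in view belongs to the job. What is shaped like the relay but blue or pink is not meant.

How it is judged:
By the outcome, as a careful person would: the job done as asked, in the order asked, and still so for the second after the job is handed in, with the robot touching nothing.
It also fails if it takes over 72 s, if anything falls off the work surface, if the arm or the gripper's body presses on something with over 40 N, if the wrist force passes 120 N, or if a joint passes its speed limit or range.

## Robot

A 6-joint arm with a two-finger parallel gripper is mounted at the origin on the work surface. World frame = base frame: x ahead of the robot, y to its left, z up, the work surface at z = 0. Lengths are in mm, angles in rad, forces in N, time in s.
With the tool pointing down it reaches from about 350 to 875 mm from the base axis. Payload 4.2 kg.
Tool frame: the origin (TCP) lies where the fingers leave the gripper's body, on its centre line; the fingertips stand ahead of it and the grasp point (between the pads) lies 54 mm ahead of it (arm.nose_length is the z of the fingertips in the tool frame, in mm); z points along the fingers, x is the direction in which the jaws open and shut, and the axes are right-handed (so a half turn about z gives the same grasp; the last joint's range is limited). The gripper opens to 85 mm and grips with 20 to 120 N. Pads are 22 mm wide; open, the fingers measure 114 mm over their backs; the gripper's body (76 mm by 85 mm) begins 54 mm behind the grasp point. The pads swing forward as they close: fully open they stand 13 mm farther back than shut.
Start: joints at [-1.072, 0.385, 0.008, 0, -1.194, -0.259], TCP at [148.46, -607.091, 303.912] pointing down, gripper open.
Joint ranges: [-3.14, 3.14], [-1.21, 2.06], [-1.07, 1.41], [-3.16, 2.05], [-2.99, -0.16], [-3.1, 3.1]. Speed limits (rad/s): [2.79, 2.79, 3.14, 3.14, 3.14, 3.14].

## Interface

Orientations are given as a unit quaternion [x, y, z, w].
In Python, from bench import arm, imaging, job_done gives the robot as it stands.
- The arm moves only by the shell command python3 -m crank 'ROWS' [OPENING]. ROWS is a JSON object of lists of equal length, an entry for each row: "delta_pos": the shift along the tool's x, y, z in m, a list of three; "twist": the turn about the tool's z in rad. In form: {"delta_pos": [[tx, ty, tz], ...], "twist": [twist, ...]}. A call has 1 to 8 rows; each row shifts and turns the commanded pose from where the row before left it, along the tool's axes as they then stand; what a row does not reach is not made up. A row lasts 1/12 s, in which the tool goes at most 41.7 mm and 7.16 degrees, less where a joint would pass 70% of its speed; a pose out of reach is approached as far as the arm can. A call is refused whole if a number of a shift passes 0.0417 or a number of a turn 0.125, either way. A call with a gripper value outside its range is refused whole. OPENING is the opening, from 0 (shut) to 1 (fully open), set as the call begins (- or left out, the last holds). The fingers move at their own pace and stop on an object; the grip force is fixed at half the most. Time passes only in rows, so rows that do not move let the fingers close. It gives the time, the measured TCP pose, the force and the opening at its end, in the units of the state.
- arm.read_state(): the state, without advancing time (a new reading comes with each control period).
- imaging.get_image(name): name is "scene" or "top"; returns (picture, depth): 400x640x3 uint8, blue, green, red; 400x640 float32, mm along the optical axis (not along the pixel's ray), 0 where there is no reading.
- imaging.camera_model(name): a dict with "vfov" (degrees; the focal length in pixels is half the picture's height over the tangent of half this angle, whatever the lens; pixels are square), "cx", "cy" (the principal point, pixels), "dist" ([k1, k2, p1, p2, k3] as OpenCV has them; the pictures are not rectified), "T" (4x4, takes a point from camera to world coordinates). Camera axes: x right, y up, looking along -z (the intrinsics and any distortion apply to the point x, -y, -z); pixel columns grow to the right and rows downward; lengths in mm; the calibration is good to about 2 mm. A picture is of the moment at which its call begins. camera_model takes no time and is no camera call.
- job_done(): hands the job in, once; it reports no verdict.
The state is a dict: "clock": time; "joints": joint angles; "joint_vel": joint speeds; "joint_efforts": joint torques, N m; "position": TCP position; "ee_rot": TCP orientation; "contact_force": force on the tool from outside, world axes, zero at the start; "wrist_torque": the same for the moment, N m; "gripper_width": finger opening in mm.
Only numpy, scipy, OpenCV 4.12 (cv2) and the standard library are available. Lean on these libraries where they do the work, as an engineer would, in place of code of your own. Each camera call takes 0.05 s, during which the arm holds its last target.

## Working session

There is one attempt and no reset: what is moved stays moved. The work goes in short steps, Python scripts to look and compute and a shell command to move; the robot and the scene stay as the last step left them, time stands still between calls to the robot, and variables do not carry over. Pictures are saved under pics/ and viewed, and the job is handed in when it is done.

```bash
ls -la; mkdir -p pics; python3 - <<'E'
from bench import arm, imaging
import cv2, numpy as np
print(arm.read_state(), arm.nose_length)
for n in ("scene","top"):
    p,d=imaging.get_image(n); cv2.imwrite(f"pics/{n}0.png",p); np.save(f"pics/{n}0.npy",d)
    print(n,imaging.camera_model(n))
E
```

```text
total 12
drwxr-xr-x  3 agent agent 4096 Dec  7 15:57 .
drwxr-xr-x 23 root  root  4096 Dec  7 15:57 ..
drwxr-xr-x  2 agent agent 4096 Dec  7 15:57 pics
{'clock': 0.0, 'joints': array([-1.07237544e+00,  3.85552328e-01,  6.60823991e-03, -5.24609442e-04,
       -1.19403141e+00, -2.58593723e-01]), 'joint_vel': array([-2.39906044e-03, -1.56776818e-03,  2.83479656e-03, -1.43235546e-05,
        1.18446556e-04,  1.52560728e-04]), 'joint_efforts': array([ 2.41369780e-04, -3.92288804e+01,  1.88405871e+01,  4.18621168e+00,
       -4.56518479e-03,  7.68489656e-06]), 'position': array([ 148.37641874, -606.6760506 ,  302.81329783]), 'ee_rot': array([ 6.17516120e-01,  7.86557433e-01,  6.55105477e-04, -9.04139448e-04]), 'contact_force': array([ 0.12850996, -0.7689422 , -0.39210282]), 'wrist_torque': array([0.01067829, 0.04198588, 0.0103342 ]), 'gripper_width': 85.45474443539221} 72.6
scene {'vfov': 42.31388140756087, 'cx': 318.405992445883, 'cy': 210.26532741473807, 'dist': array([-0.05254493,  0.        ,  0.        ,  0.        ,  0.        ]), 'T': array([[-6.42978070e-01, -5.93951885e-01,  4.83529069e-01,
         1.16149923e+03],
       [ 7.65851008e-01, -5.04526587e-01,  3.98654182e-01,
         5.22215680e+02],
       [ 7.17186795e-03,  6.26637121e-01,  7.79278180e-01,
         1.10201192e+03],
       [ 0.00000000e+00,  0.00000000e+00,  0.00000000e+00,
         1.00000000e+00]])}
top {'vfov': 48.655183960529754, 'cx': 321.570585966394, 'cy': 198.93159330724336, 'dist': array([-0.00624829,  0.        ,  0.        ,  0.        ,  0.        ]), 'T': array([[-1.27336065e-03,  9.94697967e-01, -1.02831575e-01,
         3.90063377e+02],
       [-9.99971291e-01, -4.98450686e-04,  7.56106494e-03,
         4.71351548e+00],
       [ 7.46971946e-03,  1.02838250e-01,  9.94670045e-01,
         1.31956216e+03],
       [ 0.00000000e+00,  0.00000000e+00,  0.00000000e+00,
         1.00000000e+00]])}
```

View pics/scene0.png

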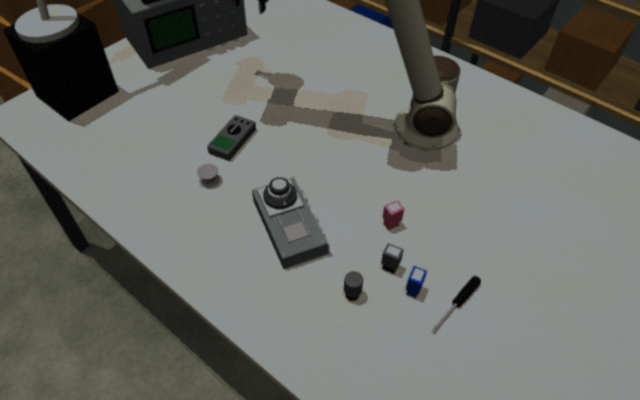

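View pics/top0.png

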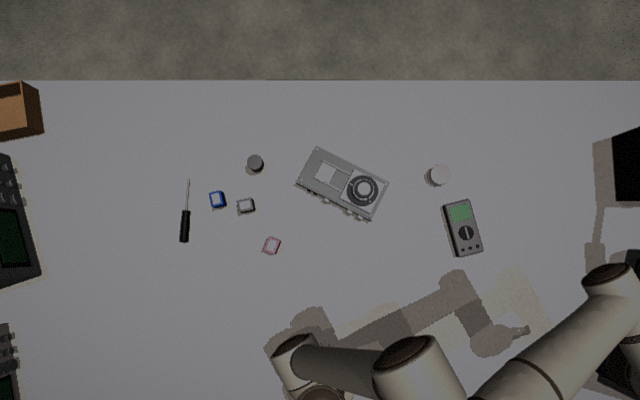

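The top view shows the drum at about (365,188), the shutter at (326,174), the grey relay at (246,206) and the round relay at (255,163). Next I'll measure them with rays and zoomed crops.

```bash
cat > h.py <<'E'
import cv2, numpy as np
from bench import arm, imaging
def K(n):
    m=imaging.camera_model(n); f=200/np.tan(np.radians(m['vfov']/2))
    return np.array([[f,0,m['cx']],[0,f,m['cy']],[0,0,1]]), np.array(m['dist']), np.array(m['T'])
def rays(n,px):
    k,d,T=K(n); u=cv2.undistortPoints(np.array(px,float).reshape(-1,1,2),k,d).reshape(-1,2)
    v=np.c_[u[:,0],-u[:,1],-np.ones(len(u))]
    return T[:3,3], v@T[:3,:3].T
def onplane(n,px,z):
    o,r=rays(n,px); return o+r*((z-o[2])/r[:,2])[:,None]
def frdepth(n,px,d):
    o,r=rays(n,px); return o+r*np.array(d).reshape(-1,1)
def proj(n,P):
    k,d,T=K(n); c=(np.atleast_2d(P)-T[:3,3])@T[:3,:3]; c=c*[1,-1,-1]
    return cv2.projectPoints(c.reshape(-1,1,3),np.zeros(3),np.zeros(3),k,d)[0].reshape(-1,2)
def tri(a,pa,b,pb):
    o1,r1=rays(a,[pa]);o2,r2=rays(b,[pb]); r1=r1[0];r2=r2[0]
    s=np.linalg.lstsq(np.c_[r1,-r2],o2-o1,rcond=None)[0]
    p,q=o1+s[0]*r1,o2+s[1]*r2
    return (p+q)/2,np.linalg.norm(p-q)
def cloud(n,d):
    v,u=np.nonzero(d>0); P=np.full(d.shape+(3,),np.nan)
    P[v,u]=frdepth(n,np.c_[u,v],d[v,u]); return P
E
python3 - <<'E'
from h import *
a=cv2.imread('pics/top0.png'); c=a[135:235,170:400]; cv2.imwrite('pics/top0c.png',cv2.resize(c,(782,340),interpolation=cv2.INTER_CUBIC))
a=cv2.imread('pics/scene0.png'); c=a[165:305,240:440]; cv2.imwrite('pics/scene0c.png',cv2.resize(c,(800,560),interpolation=cv2.INTER_CUBIC))
for n in("top","scene"):
    d=np.load(f'pics/{n}0.npy');P=cloud(n,d)
    pts={'top':[(300,230),(365,188),(326,174),(246,206),(255,163),(345,162)],'scene':[(280,185),(296,230),(393,250),(353,280),(350,220)]}[n]
    for u,v in pts: print(n,u,v,P[v,u].round(1))
E
```

```text
top 300 230 [433.6  59.1  -1.7]
top 365 188 [ 545. -124.  113.]
top 326 174 [594.  -17.9  50.3]
top 246 206 [499.  208.8  73. ]
top 255 163 [622.3 185.3  72.1]
top 345 162 [628.8 -73.1  53.2]
scene 280 185 [ 545.1 -114.8  108.4]
scene 296 230 [597.9 -14.9  56. ]
scene 393 250 [499.5 211.5  71.1]
scene 353 280 [631.3 190.6  76.3]
scene 350 220 [447.7  44.7  -1. ]
```

View pics/top0c.png

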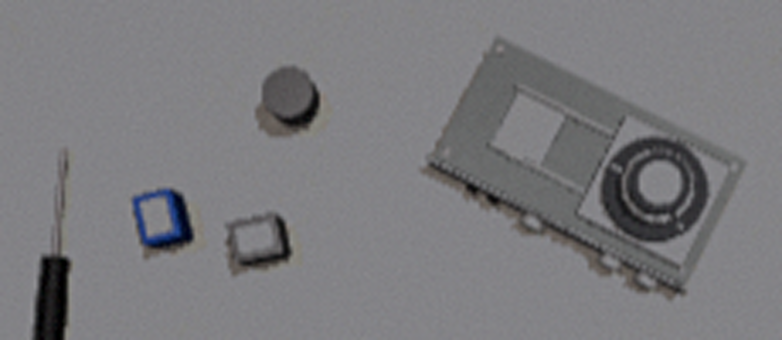

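View pics/scene0c.png

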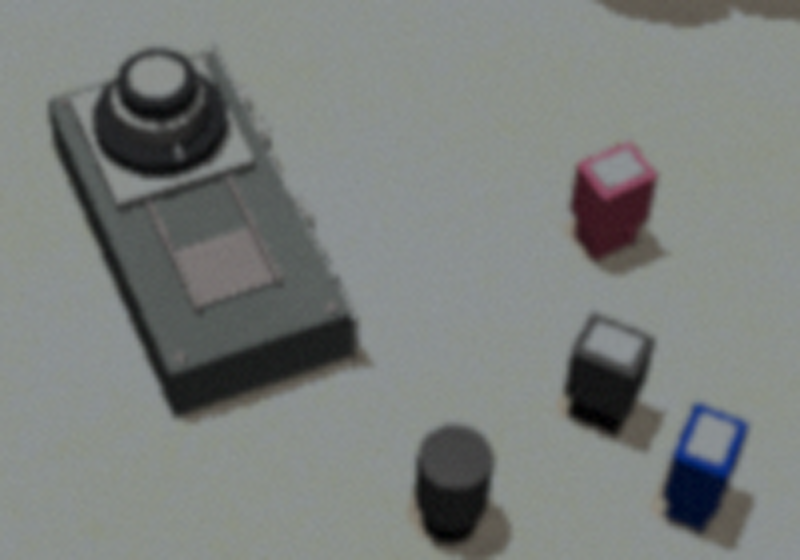

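```bash
python3 - <<'E'
from h import *
P={n:cloud(n,np.load(f'pics/{n}0.npy')) for n in('top','scene')}
for n in P:
    z=P[n][...,2]; X=P[n][...,0];Y=P[n][...,1]
    m=(abs(z)<15)&(X>380)&(X<700)&(abs(Y)<330)
    A=np.c_[X[m],Y[m],np.ones(m.sum())]; c,r,_,_=np.linalg.lstsq(A,z[m],rcond=None); print(n,'bench',c,np.std(z[m]-A@c), 'z@540,-50',c@[560,-50,1])
    # tester
    reg=(X>430)&(X<720)&(Y>-220)&(Y<90)
    t=reg&(z>44)&(z<70); 
    m8=t.astype(np.uint8); k,l,s,_=cv2.connectedComponentsWithStats(m8); i=1+np.argmax(s[1:,4]); t=l==i
    full=cv2.morphologyEx(((l==i)|(reg&(z>70))).astype(np.uint8),cv2.MORPH_CLOSE,np.ones((3,3)))
    cs=max(cv2.findContours(full,0,cv2.CHAIN_APPROX_NONE)[0],key=cv2.contourArea).reshape(-1,2)
    pts=onplane(n,cs,50)[:,:2].astype(np.float32); r=cv2.minAreaRect(pts); print(n,'rect',r, np.median(z[t]))
    u=reg&(z>103)&(z<118); print(n,'drum top',np.nanmean(X[u]),np.nanmean(Y[u]),np.median(z[u]),u.sum())
    for nm,(x0,x1,y0,y1) in dict(relay=(470,530,175,240),rnd=(590,670,150,230)).items():
        w=(X>x0)&(X<x1)&(Y>y0)&(Y<y1)&(z>65)&(z<85)
        v,uu=np.nonzero(w); p=onplane(n,np.c_[uu,v],75)[:,:2].astype(np.float32)
        print(n,nm,p.mean(0),cv2.minAreaRect(p),np.median(z[w]),w.sum())
E
```

```text
top bench [-6.61338475e-04 -6.23485418e-04  6.84466986e-01] 2.694731448823 z@540,-50 0.34529171047665735
top rect ((571.5038452148438, -65.9534912109375), (242.5391082763672, 123.06736755371094), 63.0404052734375) 51.244950690175074
top drum top 545.2680300530474 -120.15608015269902 109.80049593577485 270
top relay [503.67978 211.82077] ((503.6115417480469, 211.7270965576172), (34.846778869628906, 43.08098220825195), 12.581212997436523) 75.18435332335207 187
top rnd [626.58997 187.30855] ((626.1541137695312, 187.74961853027344), (43.48540496826172, 39.89564895629883), 0.7412900924682617) 74.39180937475908 189
scene bench [ 1.34118504e-03  1.31399874e-03 -1.60402480e+00] 2.6541586374633184 z@540,-50 -0.918661112683196
scene rect ((570.7315063476562, -68.74246215820312), (266.67230224609375, 123.42277526855469), 62.83857727050781) 49.88592410066485
scene drum top 546.6640871275368 -117.83360683372179 108.29463242070881 256
scene relay [507.2425  215.90315] ((507.9287109375, 216.0644989013672), (40.4918212890625, 42.861846923828125), 13.269713401794434) 73.7770001341247 238
scene rnd [629.58594 190.86685] ((629.345947265625, 190.95733642578125), (42.775020599365234, 45.432708740234375), 88.4354019165039) 73.56396283036725 267
```

```bash
python3 - <<'E'
from h import *
n='top'; a=cv2.imread('pics/top0.png'); g=cv2.cvtColor(a,6).astype(np.float32)
c0=np.array([571.5,-66.]);
def edge(yaw,p0,dirn,nrm,z,L,half=7):
    # sample profiles perpendicular to a nominal line, subpixel max gradient
    out=[]
    for s in L:
        t=np.arange(-half,half+.01,.5); w=p0+s*dirn+np.outer(t,nrm)
        px=proj(n,np.c_[w,np.full(len(t),z)]).astype(np.float32)
        v=cv2.remap(g,px[:,:1],px[:,1:],cv2.INTER_CUBIC).ravel(); d=abs(np.gradient(cv2.GaussianBlur(v.reshape(1,-1),(0,0),1.5).ravel()))
        i=d.argmax()
        if 2<=i<len(t)-2:
            W=d[i-2:i+3]; out.append((s,(W*t[i-2:i+3]).sum()/W.sum()))
    o=np.array(out); 
    for _ in range(3):
        f=np.polyfit(o[:,0],o[:,1],1); r=o[:,1]-np.polyval(f,o[:,0]); o=o[abs(r)<max(.5,2*np.median(abs(r)))]
    return f,len(o),np.std(o[:,1]-np.polyval(f,o[:,0]))
th=np.radians(63.04); Y=np.array([np.cos(th),np.sin(th)]); X=np.array([Y[1],-Y[0]])
for nm,p0,d,nr,z,L in [('back +x',c0+60*X,Y,X,50,np.arange(-110,111,5)),('front -x',c0-60*X,Y,X,50,np.arange(-110,111,5)),
  ('end +y',c0+120*Y,X,Y,50,np.arange(-50,51,5)),('end -y',c0-120*Y,X,Y,50,np.arange(-50,51,5)),
  ('blk -x',c0-60*Y-48*X,Y,X,60,np.arange(-42,43,4)),('blk +x',c0-60*Y+48*X,Y,X,60,np.arange(-42,43,4)),('blk +y',c0-10*Y,X,Y,60,np.arange(-42,43,4)),
  ('blk -y',c0-110*Y,X,Y,60,np.arange(-42,43,4))]:
    f,k,s=edge(0,p0,d,nr,z,L); print(nm,'slope deg',np.degrees(f[0]).round(2),'offset',f[1].round(2),k,s.round(2))
# disc & lower ring
m=np.zeros(g.shape,np.uint8)
b=a[170:210,340:395]; cv2.imwrite('pics/drum0.png',cv2.resize(b,(770,560),interpolation=cv2.INTER_CUBIC))
E
```

```text
back +x slope deg 0.1 offset 0.87 29 0.32
front -x slope deg 0.23 offset -2.45 25 0.25
end +y slope deg -1.44 offset 1.66 13 0.24
end -y slope deg 0.34 offset -1.38 14 0.26
blk -x slope deg -0.01 offset 3.35 22 1.61
blk +x slope deg 0.43 offset -2.06 22 2.22
blk +y slope deg -0.25 offset -2.12 19 0.15
blk -y slope deg 0.17 offset 2.15 22 2.5
```

View pics/drum0.png

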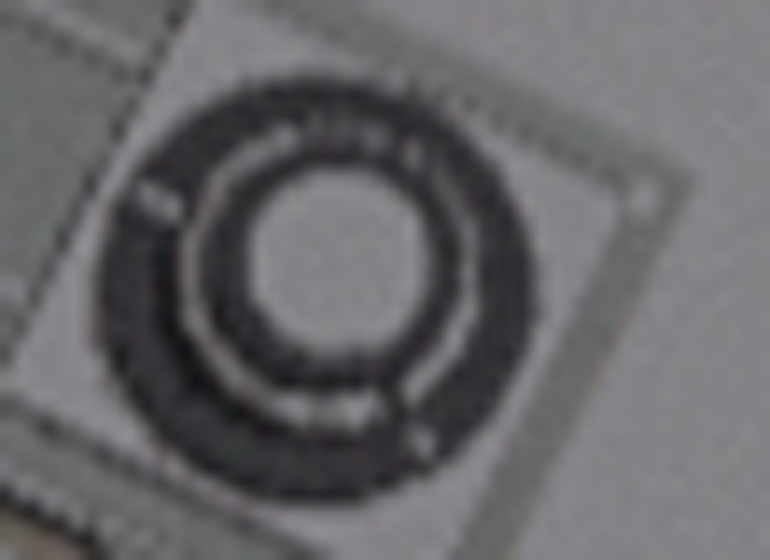

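```bash
python3 - <<'E'
from h import *
def blob(n,roi,fn):
    a=cv2.imread(f'pics/{n}0.png'); u0,v0,u1,v1=roi; m=np.zeros(a.shape[:2],np.uint8); m[v0:v1,u0:u1]=fn(a[v0:v1,u0:u1].astype(int))
    k,l,s,c=cv2.connectedComponentsWithStats(m); i=1+np.argmax(s[1:,4]); return c[i],s[i]
g=lambda a:a.mean(2)
import sys
# disc at top of the drum
dt=blob('top',(356,180,372,197),lambda a:g(a)>95); ds=blob('scene',(272,176,290,194),lambda a:g(a)>110)
print('disc',dt,ds); print(tri('top',dt[0],'scene',ds[0]), onplane('top',[dt[0]],110),onplane('scene',[ds[0]],110))
# relay label
rt=blob('top',(236,196,258,217),lambda a:g(a)>105); rs=blob('scene',(382,240,404,262),lambda a:g(a)>120)
print('label',rt,rs); print(tri('top',rt[0],'scene',rs[0]), onplane('top',[rt[0]],75),onplane('scene',[rs[0]],75))
# shutter
st=blob('top',(315,160,341,184),lambda a:g(a)>115)
for n,r in(('top',(356,180,372,197)),('scene',(272,176,290,194)),('top',(236,196,258,217)),('top',(314,160,342,186)),('scene',(280,218,312,244))):
    a=cv2.imread(f'pics/{n}0.png'); print(n,r); print(g(a[r[1]:r[3]:2,r[0]:r[2]:2].astype(int)).astype(int))
E
```

```text
disc (array([363.73880597, 188.23134328]), array([358, 182,  13,  13, 134], dtype=int32)) (array([278.80392157, 183.67647059]), array([273, 179,  13,  10, 102], dtype=int32))
(array([ 544.44303298, -120.37342522,  109.05566301]), np.float64(1.3277871966486388)) [[ 544.72013899 -120.81730447  110.        ]] [[ 544.71049885 -119.1643855   110.        ]]
label (array([248.36979167, 205.78645833]), array([236, 196,  22,  21, 192], dtype=int32)) (array([392.65714286, 243.17142857]), array([382, 240,  22,  13, 140], dtype=int32))
(array([496.6206896 , 202.23814877,  88.44267839]), np.float64(6.064290951111706)) [[499.39329963 201.7721064   75.        ]] [[485.99154634 200.49791278  75.        ]]
top (356, 180, 372, 197)
[[ 55 105 103  57  59  82  59  59]
 [ 97  56  54 106 107  94  50  61]
 [ 60  65 134 134 134 137 118  47]
 [ 48 123 133 132 131 133 135  78]
 [ 51 135 132 135 133 131 134 100]
 [ 52 133 130 134 133 133 137  91]
 [ 47  65 137 132 134 132 135  54]
 [ 55  47  81 119 120 115  69  55]
 [107  50  38  54  53  55  43 121]]
scene (272, 176, 290, 194)
[[140 139 129 123 124 131 139 143
[... 1853 characters left out ...]
  98 107  97  93  93  91  92]
 [ 86  90  88  89  91  88  99 110 117 118 114 110  96  92  91  91]
 [ 83  96  89  98 107 115 119 119 114 116 116 113  98 100  92  90]
 [ 85  87 110 118 117 118 115 114 118 115 116 114 107  97  92  91]
 [ 86  83 104 116 117 119 118 116 114 117 114 113 116  98  96  91]
 [ 86  85  89 114 117 119 118 117 118 117 117 116 117 109  99  96]
 [ 88  83  82 105 115 117 116 116 116 116 118 117 117 113  90  86]
 [ 87  86  85  88 117 117 117 117 119 116 116 105 101  81  76  73]
 [ 88  86  86  85 110 114 116 115 108 103  83  77  82  87  88  89]
 [ 88  86  84  84  95 108  99  80  79  84  86  88  87  87  86  89]
 [ 90  88  87  88  76  66  82  88  87  87  86  89  86  87  89  89]]
```

```bash
python3 -m crank '{"delta_pos":[[0.0237,0.0313,0],[0.0237,0.0313,0],[0.0237,0.0313,0],[0.0237,0.0313,0],[0.0237,0.0313,0],[0.0237,0.0313,0],[0.0237,0.0313,0],[0.0237,0.0313,0]],"twist":[0,0,0,0,0,0,0,0]}' 1; python3 -m crank '{"delta_pos":[[0.0237,0.0313,0],[0.0237,0.0313,0],[0.0237,0.0313,0],[0.0237,0.0313,0],[0.0237,0.0313,0],[0.0237,0.0313,0],[0.0237,0.0313,0],[0.0237,0.0313,0]],"twist":[0,0,0,0,0,0,0,0]}' 
python3 -m crank '{"delta_pos":[[0,0,0.02],[0,0,0.02],[0,0,0.02],[0,0,0.02]],"twist":[-0.12,-0.12,-0.12,-0.12]}'
python3 -c "
from h import *
s=arm.read_state();print(s['joints'].round(3),s['position'],s['ee_rot'],s['contact_force'])"
```

```text
clock: 0.77
position: [347.3, -361.6, 303.7]
ee_rot: [0.618, 0.787, 0.0, -0.0]
contact_force: [1.2, -0.4, 0.3]
gripper_width: 85.2
clock: 1.43
position: [545.5, -117.9, 303.6]
ee_rot: [0.617, 0.787, -0.0, -0.0]
contact_force: [0.1, 0.1, 0.3]
gripper_width: 85.4
clock: 1.77
position: [544.7, -119.3, 222.6]
ee_rot: [0.41, 0.912, -0.0, -0.0]
contact_force: [0.2, -0.7, -0.6]
gripper_width: 85.6
[ 0.075  0.345 -0.274 -0.    -0.953 -0.919] [ 544.68689648 -119.27536966  222.56990465] [ 4.09764530e-01  9.12191235e-01 -6.59142679e-05 -4.18828614e-04] [ 0.19552919 -0.69668784 -0.57006786]
```

```bash
python3 -m crank '{"delta_pos":[[0,0,0],[0,0,0],[0,0,0],[0,0,0],[0,0,0],[0,0,0],[0,0,0],[0,0,0]],"twist":[-0.12,-0.12,-0.12,-0.12,-0.12,-0.12,-0.12,-0.12]}'
python3 -m crank '{"delta_pos":[[0,0,0],[0,0,0],[0,0,0],[0,0,0],[0,0,0],[0,0,0],[0,0,0],[0,0,0]],"twist":[-0.12,-0.12,-0.12,-0.12,-0.12,-0.12,-0.12,0]}'
python3 - <<'E'
from h import *
s=arm.read_state();print(s['joints'].round(3),s['position'],s['ee_rot'],s['contact_force'])
for n in('scene','top'):
    p,d=imaging.get_image(n); cv2.imwrite(f'pics/{n}1.png',p);np.save(f'pics/{n}1.npy',d)
    c=p[100:240,210:370] if n=='scene' else p[130:240,300:440]
    cv2.imwrite(f'pics/{n}1c.png',cv2.resize(c,None,fx=4.5 if n=='scene' else 5,fy=4.5 if n=='scene' else 5,interpolation=cv2.INTER_CUBIC)[:600,:800])
E
```

```text
clock: 2.43
position: [544.6, -119.8, 223.4]
ee_rot: [-0.057, 0.998, 0.0, -0.001]
contact_force: [-0.6, -0.0, -0.3]
gripper_width: 85.2
clock: 3.1
position: [544.6, -119.8, 223.5]
ee_rot: [-0.458, 0.889, 0.0, -0.0]
contact_force: [-0.4, 0.0, -0.3]
gripper_width: 85.5
[ 0.074  0.344 -0.273 -0.    -0.955  0.877] [ 544.59721021 -119.78248944  223.46338365] [-4.57731151e-01  8.89090508e-01  2.77587685e-04 -4.29828680e-04] [-0.42537581  0.04680343 -0.34414599]
```

View pics/scene1c.png

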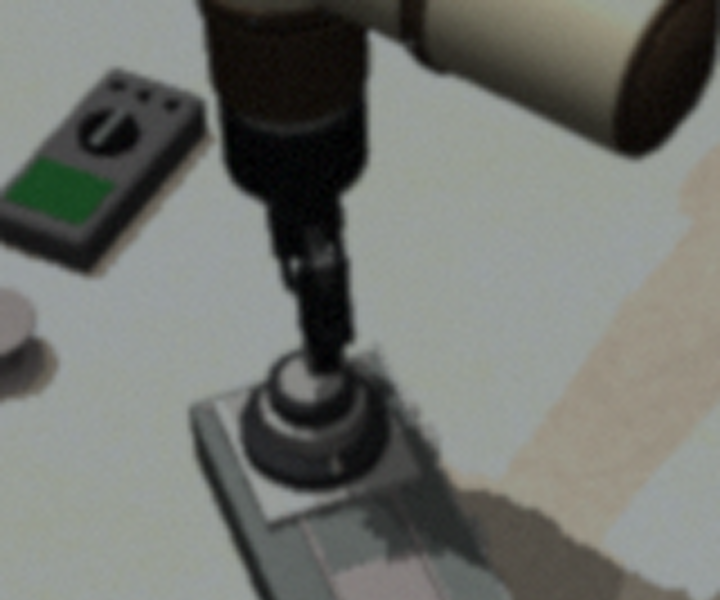

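View pics/top1c.png

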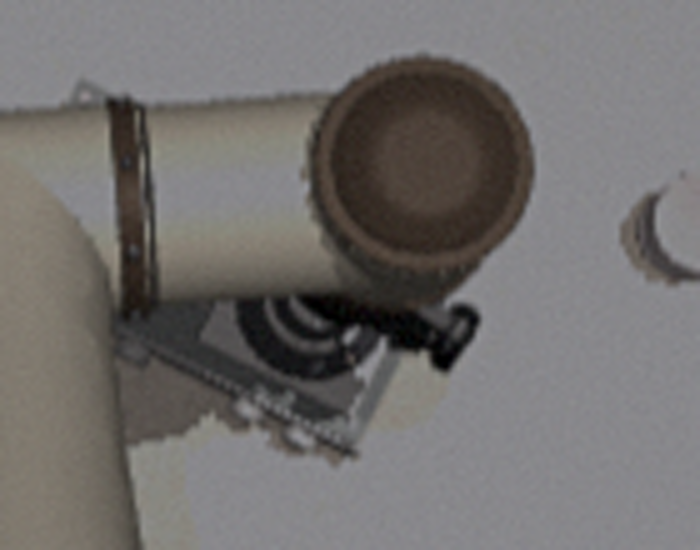

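```bash
python3 - <<'E'
from h import *
P=cloud('scene',np.load('pics/scene1.npy'))
for v in range(164,190): print(v,[tuple(P[v,u].round(0).astype(int)) for u in range(276,290,3)])
E
```

```text
164 [(np.int64(575), np.int64(-92), np.int64(225)), (np.int64(590), np.int64(-66), np.int64(254)), (np.int64(584), np.int64(-63), np.int64(252)), (np.int64(579), np.int64(-58), np.int64(251)), (np.int64(405), np.int64(-220), np.int64(4))]
165 [(np.int64(578), np.int64(-89), np.int64(226)), (np.int64(590), np.int64(-67), np.int64(250)), (np.int64(581), np.int64(-67), np.int64(243)), (np.int64(580), np.int64(-57), np.int64(249)), (np.int64(405), np.int64(-219), np.int64(0))]
166 [(np.int64(578), np.int64(-89), np.int64(223)), (np.int64(591), np.int64(-65), np.int64(249)), (np.int64(583), np.int64(-65), np.int64(243)), (np.int64(579), np.int64(-59), np.int64(243)), (np.int64(406), np.int64(-219), np.int64(-3))]
167 [(np.int64(580), np.int64(-88), np.int64(221)), (np.int64(590), np.int64(-67), np.int64(243)), (np.int64(585), np.int64(-63), np.int64(242)), (np.int64(580), np.int64(-58), np.int64(242)), (np.int64(409), np.int64(-216), np.int64(-2))]
168 [(np.int64(581), np.int64(-87), np.int64(219)), (np.int64(593), np.int64(-64), np.int64(245)), (np.int64(586), np.int64(-62), np.int64(241
[... 4467 characters left out ...]
4(-117), np.int64(111)), (np.int64(552), np.int64(-111), np.int64(109)), (np.int64(547), np.int64(-106), np.int64(108)), (np.int64(542), np.int64(-100), np.int64(108)), (np.int64(538), np.int64(-93), np.int64(110))]
188 [(np.int64(557), np.int64(-118), np.int64(105)), (np.int64(551), np.int64(-113), np.int64(103)), (np.int64(550), np.int64(-104), np.int64(109)), (np.int64(543), np.int64(-99), np.int64(106)), (np.int64(536), np.int64(-95), np.int64(103))]
189 [(np.int64(561), np.int64(-114), np.int64(108)), (np.int64(557), np.int64(-107), np.int64(109)), (np.int64(553), np.int64(-101), np.int64(110)), (np.int64(547), np.int64(-95), np.int64(109)), (np.int64(536), np.int64(-96), np.int64(99))]
```

```bash
python3 -m crank '{"delta_pos":[[0,0,0.03],[0,0,0.025],[0,0,0.017],[0,0,0.005],[0,0,0]],"twist":[0,0,0,0,0]}'
python3 - <<'E'
from h import *
p,d=imaging.get_image('scene'); cv2.imwrite('pics/s2.png',p)
cv2.imwrite('pics/s2c.png',cv2.resize(p[130:230,220:350],None,fx=6,fy=6,interpolation=cv2.INTER_CUBIC))
E
```

```text
clock: 3.62
position: [544.2, -119.8, 145.5]
ee_rot: [-0.456, 0.89, 0.001, -0.002]
contact_force: [0.5, 0.3, 0.1]
gripper_width: 85.4
```

View pics/s2c.png

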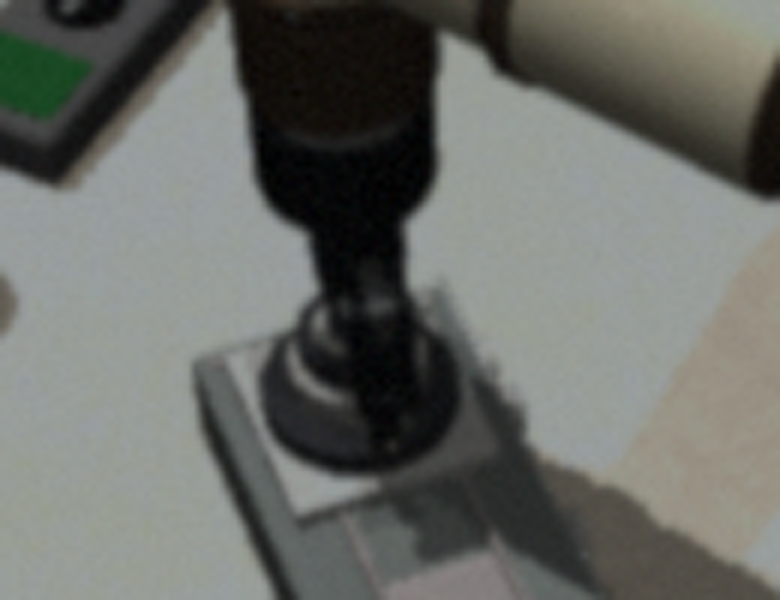

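```bash
python3 -m crank '{"delta_pos":[[0,0,-0.001],[0,0,0],[0,0,0],[0,0,0]],"twist":[0,0,0,0]}' 0.5; python3 -m crank '{"delta_pos":[[0,0,0],[0,0,0],[0,0,0]],"twist":[0,0,0]}'
```

```text
clock: 4.0
position: [545.4, -120.3, 150.3]
ee_rot: [-0.457, 0.889, -0.001, 0.001]
contact_force: [-1.4, -1.5, 7.4]
gripper_width: 57.4
clock: 4.25
position: [545.4, -120.3, 150.3]
ee_rot: [-0.457, 0.889, -0.001, 0.001]
contact_force: [-0.7, -1.1, 5.3]
gripper_width: 57.6
```

```bash
python3 -m crank '{"delta_pos":[[0,0,0],[0,0,0],[0,0,0],[0,0,0],[0,0,0],[0,0,0],[0,0,0],[0,0,0]],"twist":[0.03,0.06,0.08,0.08,0.08,0.08,0.06,0.03]}'; python3 - <<'E'
from h import *
s=arm.read_state();print(s['joints'].round(3),s['position'],s['contact_force'],s['wrist_torque'],s['gripper_width'])
p,d=imaging.get_image('scene'); cv2.imwrite('pics/s3.png',p)
cv2.imwrite('pics/s3c.png',cv2.resize(p[130:260,220:350],None,fx=4.5,fy=4.5,interpolation=cv2.INTER_CUBIC))
E
```

```text
clock: 4.92
position: [545.6, -120.1, 150.3]
ee_rot: [-0.222, 0.975, -0.001, 0.001]
contact_force: [-1.3, -0.2, 5.4]
gripper_width: 57.5
[ 0.074  0.432 -0.354  0.002 -0.782  0.373] [ 545.56111852 -120.09179815  150.26533099] [-1.34207718 -0.16358102  5.39250765] [-0.25385076  0.58834752  0.25371541] 57.540868464522376
```

View pics/s3c.png

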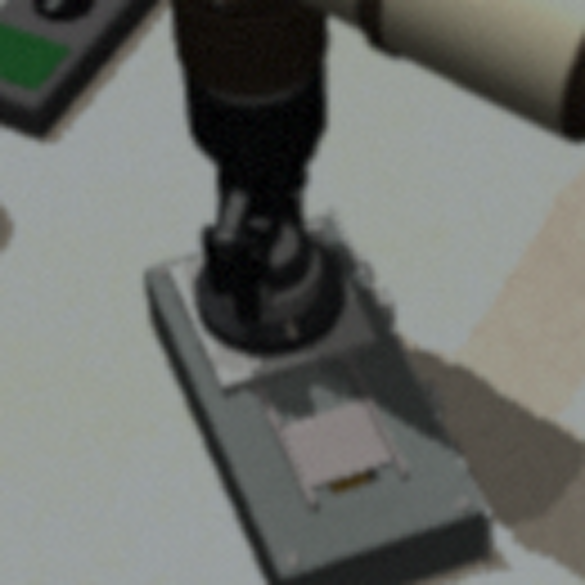

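The shutter is moving and the torque is 0.25 N m, as expected. I'll keep turning.

```bash
python3 -m crank '{"delta_pos":[[0,0,0],[0,0,0],[0,0,0],[0,0,0],[0,0,0],[0,0,0],[0,0,0],[0,0,0]],"twist":[0.06,0.1,0.1,0.1,0.1,0.1,0.1,0.1]}'; python3 -m crank '{"delta_pos":[[0,0,0],[0,0,0],[0,0,0],[0,0,0],[0,0,0],[0,0,0],[0,0,0],[0,0,0]],"twist":[0.1,0.1,0.1,0.1,0.1,0.08,0.06,0.03]}'; python3 - <<'E'
from h import *
s=arm.read_state();print(s['joints'].round(3),s['position'],s['contact_force'],s['wrist_torque'],s['gripper_width'])
E
python3 -m crank '{"delta_pos":[[0,0,0],[0,0,0],[0,0,0],[0,0,0]],"twist":[0.04,0.05,0.05,0.04]}'; python3 - <<'E'
from h import *
s=arm.read_state();print(s['joints'].round(3),s['position'],s['contact_force'],s['wrist_torque'],s['gripper_width'])
p,d=imaging.get_image('scene'); cv2.imwrite('pics/s4.png',p)
cv2.imwrite('pics/s4c.png',cv2.resize(p[130:260,220:350],None,fx=4.5,fy=4.5,interpolation=cv2.INTER_CUBIC))
E
```

```text
clock: 5.63
position: [545.9, -120.0, 150.3]
ee_rot: [0.156, 0.988, -0.0, 0.002]
contact_force: [-0.1, -1.3, 5.2]
gripper_width: 57.3
clock: 6.3
position: [546.2, -120.2, 150.3]
ee_rot: [0.472, 0.882, 0.001, 0.002]
contact_force: [0.4, -2.0, 3.3]
gripper_width: 57.2
[ 0.074  0.432 -0.354  0.002 -0.781 -1.057] [ 546.21792486 -120.22673872  150.31814016] [ 0.449675   -2.0266847   3.29672205] [-0.32048825  0.11201823  0.27721509] 57.15750883423702
clock: 6.63
position: [546.3, -120.3, 150.3]
ee_rot: [0.549, 0.836, 0.001, 0.002]
contact_force: [0.0, -3.2, 3.9]
gripper_width: 57.7
[ 0.074  0.432 -0.354  0.002 -0.78  -1.237] [ 546.26187772 -120.30537524  150.29881893] [ 0.02782463 -3.15368012  3.92927284] [-0.47419903  0.02433608  0.25092471] 57.705441162694676
```

View pics/s4c.png

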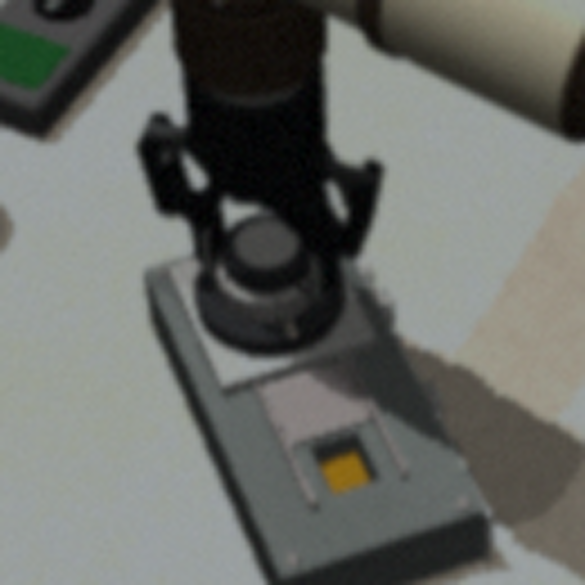

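```bash
for i in 1; do python3 -m crank '{"delta_pos":[[0,0,0],[0,0,0],[0,0,0],[0,0,0]],"twist":[0.05,0.06,0.06,0.03]}'; done; python3 - <<'E'
from h import *
s=arm.read_state();print(s['joints'].round(3),s['contact_force'],s['wrist_torque'],s['gripper_width'])
E
python3 -m crank '{"delta_pos":[[0,0,0],[0,0,0],[0,0,0]],"twist":[0.03,0.03,0.03]}';python3 - <<'E'
from h import *
s=arm.read_state();print(s['joints'].round(3),s['contact_force'],s['wrist_torque'],s['gripper_width'])
E
python3 -m crank '{"delta_pos":[[0,0,0],[0,0,0],[0,0,0]],"twist":[0.03,0.03,0.03]}';python3 - <<'E'
from h import *
s=arm.read_state();print(s['joints'].round(3),s['contact_force'],s['wrist_torque'],s['gripper_width'])
E
```

```text
clock: 7.02
position: [546.3, -120.4, 150.3]
ee_rot: [0.629, 0.777, 0.001, 0.002]
contact_force: [0.2, -2.9, 5.5]
gripper_width: 57.4
[ 0.073  0.432 -0.354  0.002 -0.78  -1.436] [ 0.22008822 -2.86657597  5.54954082] [-0.67695413 -0.00310079  0.27656344] 57.413541278951456
clock: 7.27
position: [546.3, -120.4, 150.3]
ee_rot: [0.663, 0.748, 0.001, 0.002]
contact_force: [0.3, -3.4, 5.5]
gripper_width: 57.8
[ 0.073  0.432 -0.354  0.002 -0.78  -1.525] [ 0.26267171 -3.40999045  5.54719361] [-0.79165107 -0.03117624  0.23436238] 57.80581213838137
clock: 7.52
position: [546.3, -120.5, 150.2]
ee_rot: [0.696, 0.718, 0.001, 0.002]
contact_force: [0.5, -4.3, 4.5]
gripper_width: 57.6
[ 0.073  0.432 -0.354  0.002 -0.78  -1.615] [ 0.477436   -4.25935539  4.46641924] [-0.86397543  0.00880009  0.29236995] 57.649515656252454
```

```bash
python3 -m crank '{"delta_pos":[[0,0,0],[0,0,0],[0,0,0]],"twist":[0.03,0.03,0.0]}';python3 - <<'E'
from h import *
s=arm.read_state();print(s['joints'].round(3),s['contact_force'],s['wrist_torque'],s['gripper_width'])
E
python3 -m crank '{"delta_pos":[[0,0,0],[0,0,0],[0,0,0]],"twist":[0.03,0.03,0.0]}';python3 - <<'E'
from h import *
s=arm.read_state();print(s['joints'].round(3),s['contact_force'],s['wrist_torque'],s['gripper_width'])
p,d=imaging.get_image('scene'); cv2.imwrite('pics/s5.png',p)
cv2.imwrite('pics/s5c.png',cv2.resize(p[130:260,220:350],None,fx=4.5,fy=4.5,interpolation=cv2.INTER_CUBIC))
E
```

```text
clock: 7.77
position: [546.4, -120.4, 150.3]
ee_rot: [0.714, 0.7, 0.0, 0.002]
contact_force: [-0.1, -3.6, 5.9]
gripper_width: 57.8
[ 0.074  0.432 -0.354  0.005 -0.78  -1.669] [-0.05926669 -3.61303639  5.93472988] [-0.99025346  0.08508647  2.04131304] 57.84130558146003
clock: 8.02
position: [549.1, -120.8, 150.2]
ee_rot: [0.738, 0.675, 0.004, 0.005]
contact_force: [7.4, -8.0, -1.7]
gripper_width: 57.2
[ 0.073  0.434 -0.352  0.004 -0.773 -1.737] [ 7.43583741 -7.95227834 -1.74733153] [-2.46390112 -2.16939758 -0.30558567] 57.18646591365573
```

View pics/s5c.png

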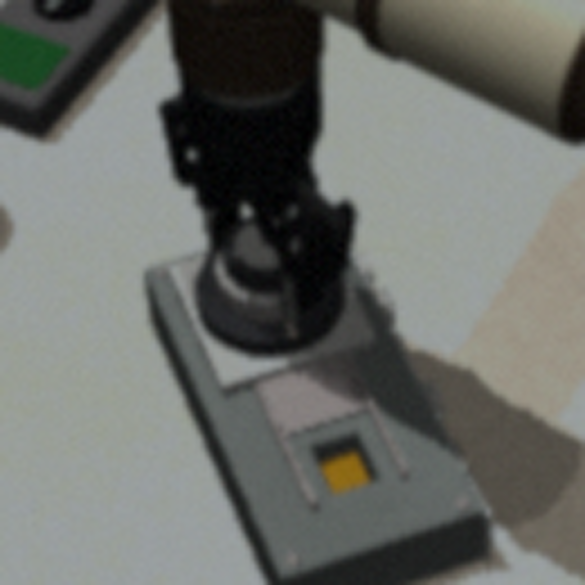

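```bash
python3 -m crank '{"delta_pos":[[0,0,0],[0,0,0],[0,0,0],[0,0,0],[0,0,0]],"twist":[0,0,0,0,0]}' 1; python3 -m crank '{"delta_pos":[[0,0,-0.02],[0,0,-0.04],[0,0,-0.04],[0,0,0]],"twist":[0,0,0,0]}'; python3 - <<'E'
from h import *
s=arm.read_state();print(s['joints'].round(3),s['position'],s['contact_force'],s['ee_rot'])
p,d=imaging.get_image('scene'); cv2.imwrite('pics/s6.png',p);np.save('pics/s6.npy',d)
cv2.imwrite('pics/s6c.png',cv2.resize(p[130:260,220:350],None,fx=4.5,fy=4.5,interpolation=cv2.INTER_CUBIC))
E
```

```text
clock: 8.48
position: [544.6, -119.6, 147.8]
ee_rot: [0.738, 0.674, -0.0, -0.0]
contact_force: [-0.0, -0.9, 0.4]
gripper_width: 85.5
clock: 8.82
position: [548.6, -120.1, 256.5]
ee_rot: [0.738, 0.675, 0.005, 0.006]
contact_force: [0.2, -1.3, 0.4]
gripper_width: 85.4
[ 0.074  0.311 -0.231  0.004 -1.014 -1.735] [ 548.57883841 -120.0723704   256.46657915] [ 0.15595875 -1.25363156  0.4190486 ] [0.73752777 0.67526863 0.0052488  0.00612495]
```

View pics/s6c.png

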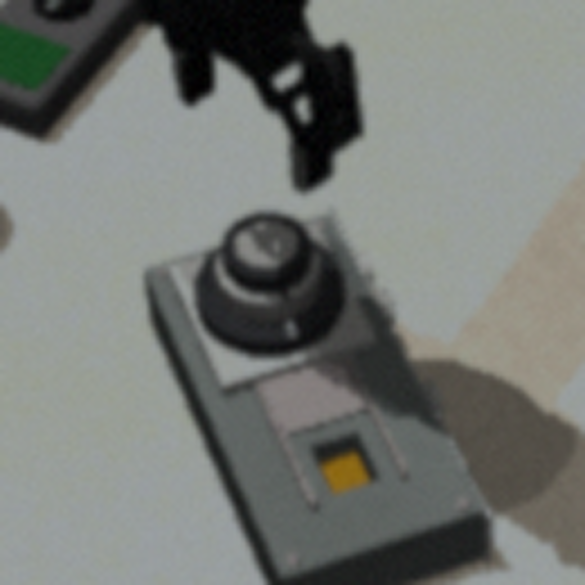

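```bash
python3 -m crank '{"delta_pos":[[0,0,0],[0,0,0]],"twist":[0,0]}'; python3 - <<'E'
from h import *
s=arm.read_state();print(s['joints'].round(3),s['position'],s['contact_force'],s['ee_rot'])
E
```

```text
clock: 9.03
position: [544.1, -119.6, 246.9]
ee_rot: [0.738, 0.674, -0.001, -0.001]
contact_force: [-0.3, 0.3, -0.6]
gripper_width: 85.2
[ 7.400e-02  3.190e-01 -2.430e-01 -1.000e-03 -1.011e+00 -1.735e+00] [ 544.06113616 -119.63034574  246.89287764] [-0.27715689  0.29686009 -0.60443831] [ 7.38352238e-01  6.74414410e-01 -6.21067768e-04 -8.89182662e-04]
```

```bash
python3 - <<'E'
from h import *
from scipy.optimize import least_squares
g=lambda a:a.mean(2)
# label: bright blob enclosed by darker frame
def comp(n,f,seed,th):
    a=g(cv2.imread(f).astype(float)); m=(a>th).astype(np.uint8); k,l,s,c=cv2.connectedComponentsWithStats(m,connectivity=4); i=l[seed[1],seed[0]]
    ct=cv2.findContours((l==i).astype(np.uint8),0,1)[0][0]; return c[i],s[i],ct.reshape(-1,2)
for th in(110,115,120,125):
  t=comp('top','pics/top0.png',(246,205),th); s=comp('scene','pics/s6.png',(393,250),th)
  t2=t[0];print(th,t[0],t[1],s[0],s[1])
  print('  tri',tri('top',t[0],'scene',s[0]),onplane('top',[t[0]],75),onplane('scene',[s[0]],75), cv2.minAreaRect(onplane('top',t[2],75)[:,:2].astype(np.float32)),cv2.minAreaRect(onplane('scene',s[2],75)[:,:2].astype(np.float32)))
E
```

```text
110 [244.54651163 204.52325581] [239 200  12  10  86] [393.62068966 250.73563218] [387 247  14   9  87]
  tri (array([502.53776051, 213.75739505,  73.60988868]), np.float64(2.1480851216424734)) [[502.97710517 212.60655512  75.        ]] [[502.79171506 215.045845    75.        ]] ((502.98333740234375, 212.15956115722656), (22.824142456054688, 29.754358291625977), 12.231386184692383) ((502.3016662597656, 214.37904357910156), (23.362260818481445, 26.873291015625), 12.891301155090332)
115 [244.63636364 204.49350649] [239 200  12   9  77] [393.64705882 250.75294118] [387 247  14   9  85]
  tri (array([502.54942494, 213.66483796,  73.47920945]), np.float64(2.46996890731793)) [[503.06123929 212.35465661  75.        ]] [[502.79208164 215.12331223  75.        ]] ((502.7356872558594, 212.5797119140625), (20.690322875976562, 29.258407592773438), 14.14264965057373) ((502.3231506347656, 214.68283081054688), (22.090763092041016, 26.98329734802246), 7.826770305633545)
120 [244.35714286 204.42857143] [239 201  11   8  70] [393.68292683 250.82926829] [387 247  13   9  82]
  tri (array([502.81793841, 214.18106648,  73.91681896]), np.float64(1.9988438505335384)) [[503.24564759 213.14484864  75.        ]] [[502.9189863  215.31668102  75.        ]] ((503.4208068847656, 213.3558349609375), (19.147409439086914, 28.23531723022461), 9.493160247802734) ((502.278564453125, 215.00698852539062), (22.090763092041016, 26.328866958618164), 7.826770305633545)
125 [244.42857143 204.46031746] [240 201  10   8  63] [393.71232877 250.76712329] [388 247  12   9  73]
  tri (array([502.67908176, 214.05690335,  73.91877222]), np.float64(2.183834464133731)) [[503.15559609 212.94199229  75.        ]] [[502.72434273 215.26725974  75.        ]] ((503.0518798828125, 212.73167419433594), (18.210159301757812, 27.128965377807617), 9.511690139770508) ((502.5554504394531, 214.4575958251953), (20.63971519470215, 24.69306755065918), 12.921269416809082)
```

```bash
python3 -m crank '{"delta_pos":[[0.0365,-0.00785,0],[0.0365,-0.00785,0],[0.0365,-0.00785,0],[0.0365,-0.00785,0],[0.0365,-0.00785,0],[0.0365,-0.00785,0],[0.0365,-0.00785,0],[0.0365,-0.00785,0]],"twist":[0,0,0,0,0,0,0,0]}'; python3 -m crank '{"delta_pos":[[0.0365,-0.00785,0],[0,0,0.02],[0,0,0.02],[0,0,0.02],[0,0,0],[0,0,0],[0,0,0]],"twist":[0,-0.1,-0.1,-0.1,0,0,0]}'; python3 - <<'E'
from h import *
s=arm.read_state();print(s['joints'].round(3),s['position'],s['contact_force'],s['ee_rot'])
q=s['ee_rot'];print(np.degrees(2*np.arctan2(q[1],q[0])))
for n in('scene','top'):
    p,d=imaging.get_image(n); cv2.imwrite(f'pics/{n}7.png',p);np.save(f'pics/{n}7.npy',d)
    c=p[180:320,320:480] if n=='scene' else p[130:230,220:400]
    cv2.imwrite(f'pics/{n}7c.png',cv2.resize(c,None,fx=4.2,fy=4.2,interpolation=cv2.INTER_CUBIC))
E
```

```text
clock: 9.7
position: [507.4, 178.1, 246.2]
ee_rot: [0.738, 0.675, -0.002, -0.0]
contact_force: [0.7, -0.2, -0.7]
gripper_width: 85.7
clock: 10.28
position: [504.5, 213.7, 188.1]
ee_rot: [0.63, 0.777, -0.0, 0.0]
contact_force: [-0.3, -0.4, 0.7]
gripper_width: 85.8
[ 6.97e-01  3.69e-01 -3.39e-01  1.00e-03 -8.63e-01 -2.06e+00] [504.45813452 213.73326453 188.08740198] [-0.34919285 -0.3877854   0.74998797] [ 6.29941599e-01  7.76642455e-01 -1.81540676e-04  2.14442660e-04]
101.90836837099287
```

View pics/scene7c.png

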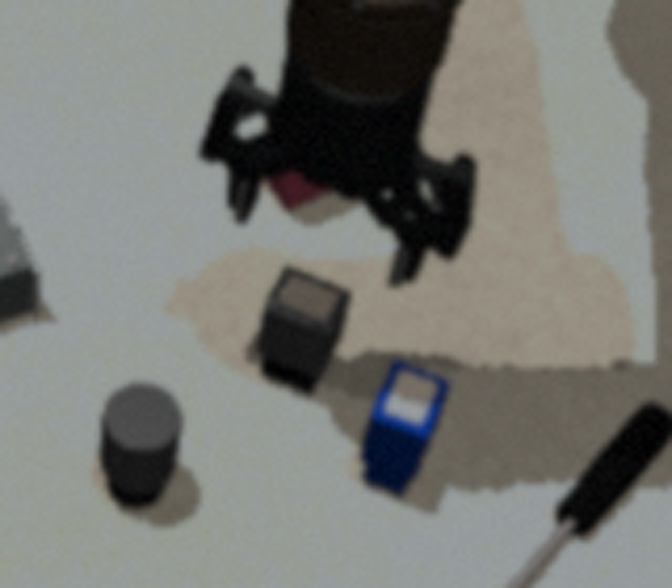

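View pics/top7c.png

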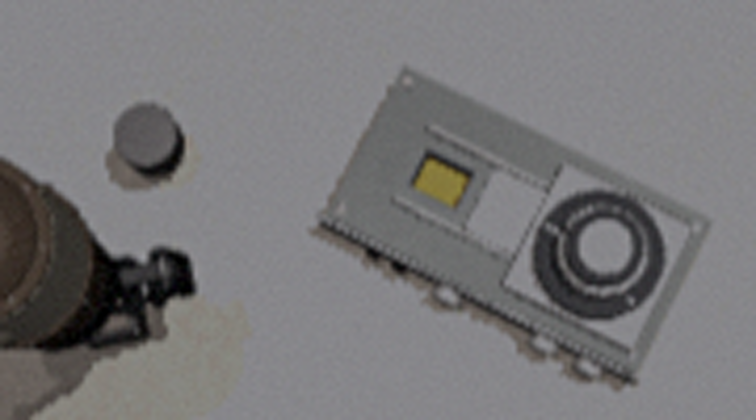

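```bash
python3 - <<'E'
from h import *
a=cv2.imread('pics/top0.png').astype(int); m=((a[...,0]-a[...,2])>40).astype(np.uint8)
k,l,s,c=cv2.connectedComponentsWithStats(m)
for i in range(1,k):
    if s[i,4]>60: print(s[i],c[i]); ct=cv2.findContours((l==i).astype(np.uint8),0,1)[0][0].reshape(-1,2); print(cv2.boxPoints(cv2.minAreaRect(onplane('top',ct,75)[:,:2].astype(np.float32))))
# height by depth blue points
P=cloud('top',np.load('pics/top0.npy')); q=P[m>0]; q=q[q[:,2]>60]; print(q.min(0),q.max(0))
# socket via triangulation: dark/gold hole; opening mouth
for n,f in(('top','pics/top7.png'),('scene','pics/s6.png')):
    a=cv2.imread(f).astype(int); gold=((a[...,2]-a[...,0])>35).astype(np.uint8); k,l,s,c=cv2.connectedComponentsWithStats(gold)
    for i in range(1,k):
        if s[i,4]>20 : print(n,s[i],c[i])
E
```

```text
[209 191  15  16  97] [216.81443299 198.70103093]
[[495.1641  304.6207 ]
 [503.73978 270.74228]
 [544.693   281.10886]
 [536.1173  314.98727]]
[498.83808731 273.48861733  60.44097754] [541.59887903 313.58883498  80.2095097 ]
top [  0  80  27  52 925] [ 12.4        110.68432432]
top [319 168  13  11  91] [324.67032967 172.93406593]
scene [ 76   0  29  14 162] [87.95061728  5.58024691]
scene [331   0  25   8 114] [344.8245614    2.59649123]
scene [598   0  42  16 243] [621.15226337   6.16049383]
scene [ 561    6   75   47 1949] [598.76192919  28.30118009]
scene [ 0 14 12 13 90] [ 4.32222222 21.3       ]
scene [405  14  40  21 255] [424.09803922  24.1254902 ]
scene [453  26  11  18  86] [458.22093023  35.45348837]
scene [548  30  10   8  47] [552.38297872  32.82978723]
scene [539  39  14  13  76] [546.18421053  44.67105263]
scene [ 494   52  146   70 1446] [567.0746888   84.00484094]
scene [619  57  21  14  78] [629.69230769  62.87179487]
scene [492  63  28  18 261] [504.59770115  71.86590038]
scene [  0  64  32  25 265] [14.67169811 77.29811321]
scene [610  67  30  25 276] [625.80434783  76.98550725]
scene [385 204  19  11  60] [393.88333333 209.61666667]
scene [291 230  11  10  75] [296.18666667 234.49333333]
```

```bash
python3 -m crank '{"delta_pos":[[0,0,0],[0,0,0],[0,0,0.025],[0,0,0.025],[0,0,0.017],[0,0,0.005],[0,0,0],[0,0,0]],"twist":[0,0,0,0,0,0,0,0]}' 0.7;  python3 - <<'E'
from h import *
s=arm.read_state();print(s['position'],s['contact_force'],s['gripper_width'])
p,d=imaging.get_image('scene'); cv2.imwrite('pics/s8.png',p)
cv2.imwrite('pics/s8c.png',cv2.resize(p[180:300,340:460],None,fx=5,fy=5,interpolation=cv2.INTER_CUBIC))
E
```

```text
clock: 11.05
position: [504.7, 214.0, 116.7]
ee_rot: [0.629, 0.777, 0.001, 0.0]
contact_force: [0.4, 0.1, -0.2]
gripper_width: 60.0
[504.68266137 214.02483068 116.73464096] [ 0.39146266  0.10171486 -0.2236845 ] 59.99715030393074
```

View pics/s8c.png

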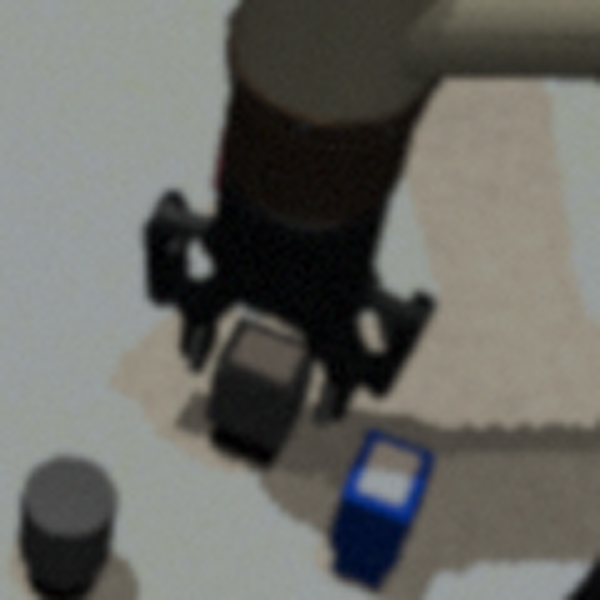

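```bash
python3 -m crank '{"delta_pos":[[0,0,0],[0,0,0],[0,0,0],[0,0,0]],"twist":[0,0,0,0]}' 0.47; python3 -m crank '{"delta_pos":[[0,0,0],[0,0,0],[0,0,0],[0,0,0]],"twist":[0,0,0,0]}' 0.7
```

```text
clock: 11.43
position: [504.8, 214.1, 117.4]
ee_rot: [0.629, 0.777, 0.001, 0.0]
contact_force: [-0.7, -0.3, 6.5]
gripper_width: 41.1
clock: 11.77
position: [504.0, 213.7, 115.7]
ee_rot: [0.629, 0.777, -0.0, -0.0]
contact_force: [0.5, 0.6, -0.0]
gripper_width: 59.4
```

```bash
python3 -m crank '{"delta_pos":[[0,0,-0.015],[0,0,-0.015],[0,0,-0.015],[0,0,0],[0,0,0],[0,0,0],[0,0,0],[0,0,0]],"twist":[0,0,0,-0.12,-0.12,-0.12,-0.12,-0.12]}'; python3 -m crank '{"delta_pos":[[0,0,0],[0,0,0],[0,0,0],[0,0,0],[0,0,0],[0,0,0],[0,0,0],[0,0,0]],"twist":[-0.12,-0.12,-0.12,-0.12,-0.12,-0.12,-0.12,-0.12]}' 1;python3 -m crank '{"delta_pos":[[0,0,0.02],[0,0,0.02],[0,0,0.012],[0,0,0.004],[0,0,0],[0,0,0]],"twist":[-0.01,0,0,0,0,0]}'; python3 - <<'E'
from h import *
s=arm.read_state();print(s['joints'].round(3),s['position'],s['contact_force'],s['gripper_width'])
q=s['ee_rot'];print(np.degrees(2*np.arctan2(q[1],q[0])))
p,d=imaging.get_image('scene'); cv2.imwrite('pics/s9.png',p)
cv2.imwrite('pics/s9c.png',cv2.resize(p[180:300,340:460],None,fx=5,fy=5,interpolation=cv2.INTER_CUBIC))
E
```

```text
clock: 12.43
position: [504.0, 213.7, 160.7]
ee_rot: [0.369, 0.93, -0.0, -0.0]
contact_force: [-0.7, -0.3, -1.1]
gripper_width: 59.3
clock: 13.1
position: [504.0, 213.7, 160.6]
ee_rot: [-0.102, 0.995, -0.0, -0.0]
contact_force: [-0.3, -0.1, 0.0]
gripper_width: 85.4
clock: 13.6
position: [504.4, 213.9, 105.2]
ee_rot: [-0.104, 0.995, -0.0, 0.0]
contact_force: [-0.1, 0.0, 0.2]
gripper_width: 85.1
[ 0.697  0.483 -0.419  0.    -0.669 -0.488] [504.3880631  213.91836974 105.15733738] [-0.05116446  0.04422593  0.23223175] 85.12848636058176
191.99322669537275
```

View pics/s9c.png

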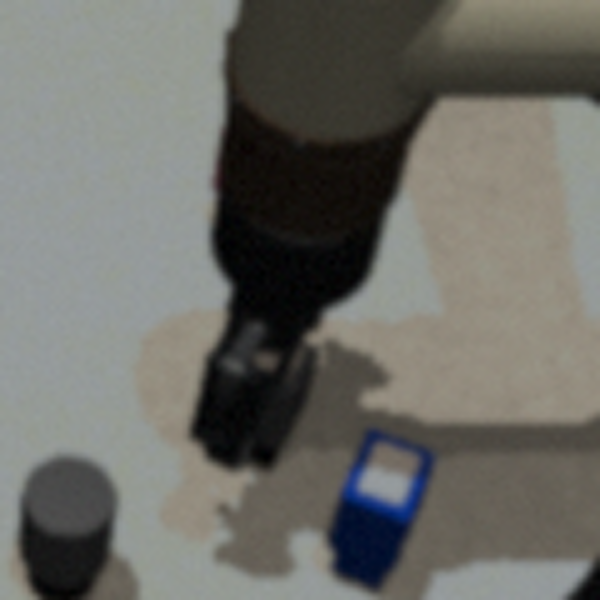

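```bash
python3 -m crank '{"delta_pos":[[0,0,0],[0,0,0],[0,0,0],[0,0,0],[0,0,0],[0,0,0]],"twist":[0,0,0,0,0,0]}' 0.25; python3 -m crank '{"delta_pos":[[0,0,-0.01],[0,0,-0.02],[0,0,-0.03],[0,0,-0.03],[0,0,-0.02],[0,0,0],[0,0,0],[0,0,0]],"twist":[0,0,0,0,0,0,0,0]}';  python3 - <<'E'
from h import *
s=arm.read_state();print(s['joints'].round(3),s['position'],s['contact_force'],s['gripper_width'])
p,d=imaging.get_image('scene'); cv2.imwrite('pics/s10.png',p)
np.save('pics/s10.npy',d)
cv2.imwrite('pics/s10c.png',cv2.resize(p[160:300,340:460],None,fx=4.2,fy=4.2,interpolation=cv2.INTER_CUBIC))
E
```

```text
clock: 14.15
position: [504.4, 213.9, 105.5]
ee_rot: [-0.104, 0.995, 0.0, 0.001]
contact_force: [-1.4, 0.4, 3.9]
gripper_width: 33.2
clock: 14.82
position: [503.2, 213.2, 213.9]
ee_rot: [-0.104, 0.995, -0.0, -0.001]
contact_force: [-0.8, 0.5, -2.2]
gripper_width: 33.2
[ 0.697  0.337 -0.311 -0.001 -0.925 -0.488] [503.16305212 213.17528212 213.94165623] [-0.75798846  0.4685822  -2.17010947] 33.19311304979038
```

View pics/s10c.png

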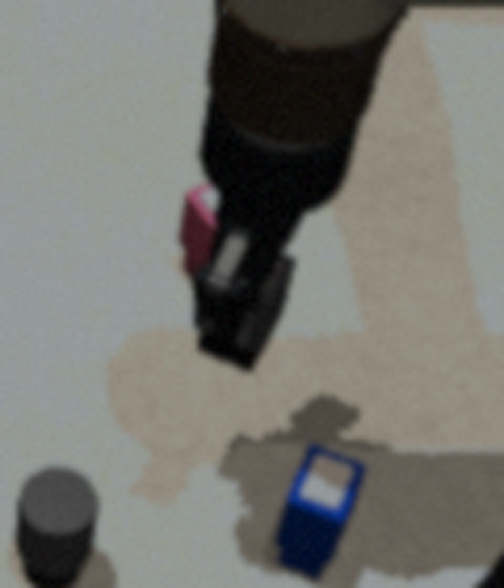

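```bash
cat > e.py <<'E'
from h import *
def edge(n,g,p0,d,nr,z,L,half=5,sgn=0):
    out=[]
    for s in L:
        t=np.arange(-half,half+.01,.25); w=p0+s*d+np.outer(t,nr)
        px=proj(n,np.c_[w,np.full(len(t),z)]).astype(np.float32)
        v=cv2.remap(g,px[:,:1],px[:,1:],cv2.INTER_CUBIC).ravel(); q=np.gradient(cv2.GaussianBlur(v.reshape(1,-1),(0,0),3).ravel())
        q=abs(q) if sgn==0 else np.maximum(sgn*q,0)
        i=q.argmax()
        if 3<=i<len(t)-3:
            W=q[i-3:i+4]; out.append((s,(W*t[i-3:i+4]).sum()/W.sum()))
    o=np.array(out)
    for _ in range(3):
        f=np.polyfit(o[:,0],o[:,1],1); r=o[:,1]-np.polyval(f,o[:,0]); o=o[abs(r)<max(.4,2*np.median(abs(r)))]
    return f,len(o),np.std(o[:,1]-np.polyval(f,o[:,0]))
E
python3 - <<'E'
from e import *
th=np.radians(62.9); Y=np.array([np.cos(th),np.sin(th)]); X=np.array([Y[1],-Y[0]])
for n,f,dc in(('top','pics/top7.png',(544.7,-120.8)),('scene','pics/s6.png',(544.7,-119.2))):
    g=cv2.cvtColor(cv2.imread(f),6).astype(np.float32); D=np.array(dc); S=D+120*Y; print(n,'nominal socket',S)
    px=proj(n,np.r_[np.c_[[S+i*13.8*X+j*17.8*Y for i,j in((-1,-1),(1,-1),(1,1),(-1,1))],[50]*4]]); print(px.round(1).tolist())
    for nm,p0,d,nr,z,L,sg in [('m+x',S+13.8*X,Y,X,50,np.arange(-13,14,2),1),('m-x',S-13.8*X,Y,X,50,np.arange(-13,14,2),-1),('m+y',S+17.8*Y,X,Y,50,np.arange(-10,11,2),1),('m-y',S-17.8*Y,X,Y,50,np.arange(-10,11,2),-1),
      ('back',D+60*Y+60*X,Y,X,50,np.arange(-115,116,4),0),('front',D+60*Y-60*X,Y,X,50,np.arange(-115,116,4),0),('end+y',D+180*Y,X,Y,50,np.arange(-50,51,4),0),('end-y',D-60*Y,X,Y,50,np.arange(-50,51,4),0),('rail+',S+27.5*X,Y,X,55,np.arange(-30,22,3),0),('rail-',S-27.5*X,Y,X,55,np.arange(-30,22,3),0)]:
        try:
            r=edge(n,g,p0,d,nr,z,L,5,sg); print(nm,np.degrees(r[0][0]).round(2),r[0][1].round(2),r[1],r[2].round(2))
        except Exception as e: print(nm,e)
E
```

```text
top nominal socket [599.36538887 -13.97446345]
[[328.0, 179.1], [332.3, 170.8], [321.3, 165.3], [317.0, 173.6]]
m+x -0.91 0.59 14 0.19
m-x 1.07 -3.55 8 0.16
m+y -0.48 1.0 11 0.2
m-y 1.8 -1.86 8 0.14
back -0.19 -0.03 50 0.37
front -0.03 -3.36 41 0.18
end+y -0.76 2.62 17 0.2
end-y -0.04 -0.53 22 0.17
rail+ 0.83 -0.89 18 0.18
rail- 0.93 -0.87 13 0.17
scene nominal socket [599.36538887 -12.37446345]
[[298.9, 225.4], [288.8, 228.8], [293.9, 239.3], [304.1, 235.9]]
m+x 3.33 2.25 14 0.61
m-x 0.09 0.25 13 0.17
m+y 14.31 3.4 5 0.98
m-y -1.35 0.64 11 0.52
back 0.06 0.79 32 0.19
front -0.54 -0.66 36 0.68
end+y -0.14 0.03 20 0.35
end-y 0.24 -1.84 25 1.3
rail+ 0.53 1.96 14 0.19
rail- 5.58 0.95 11 0.64
```

```bash
python3 - <<'E'
import numpy as np
ph=np.radians([234.4,205.6,162,123.6,113,102,96.9,91.5]);p=np.array([[545.4,-120.3],[545.56,-120.09],[545.9,-120.0],[546.22,-120.23],[546.26,-120.3],[546.3,-120.4],[546.3,-120.4],[546.35,-120.45]])
for k in (0,1):
    A=[];b=[]
    for f,q in zip(ph,p):
        n=(np.sin(f),-np.cos(f)); j=(np.cos(f),np.sin(f))
        A+= [[1,0,n[0]]+[j[0]]*k,[0,1,n[1]]+[j[1]]*k]; b+=list(q)
    s=np.linalg.lstsq(np.array(A),np.array(b),rcond=None); print(s[0],s[1])
E
```

```text
[ 5.45798375e+02 -1.20505705e+02  5.02399945e-01] [0.01965863]
[ 5.45824502e+02 -1.20532213e+02  5.02399945e-01  5.59863065e-02] [0.00566541]
```

```bash
python3 -m crank '{"delta_pos":[[-0.00673,-0.03464,0],[-0.00673,-0.03464,0],[-0.00673,-0.03464,0],[-0.00673,-0.03464,0],[-0.00673,-0.03464,0],[-0.00673,-0.03464,0],[-0.00673,-0.03464,0],[0,0,0]],"twist":[0,0,0,0,0,0,0,0]}'; python3 -m crank '{"delta_pos":[[0,0,0],[0,0,0],[0,0,0],[0,0,0.01],[0,0,0.015],[0,0,0.01],[0,0,0],[0,0,0]],"twist":[0.1137,0.1137,0.1137,0.1137,0.1137,0.1137,0,0]}';  python3 - <<'E'
from h import *
s=arm.read_state();print(s['joints'].round(3),s['position'],s['contact_force'],s['gripper_width'])
q=s['ee_rot'];print(q,np.degrees(2*np.arctan2(q[1],q[0])))
p,d=imaging.get_image('scene'); cv2.imwrite('pics/s11.png',p)
cv2.imwrite('pics/s11c.png',cv2.resize(p[140:270,220:350],None,fx=4.5,fy=4.5,interpolation=cv2.INTER_CUBIC))
E
```

```text
clock: 15.53
position: [601.4, -18.7, 212.6]
ee_rot: [-0.101, 0.995, -0.001, -0.002]
contact_force: [0.6, 0.2, -2.1]
gripper_width: 33.8
clock: 16.2
position: [599.7, -13.7, 178.1]
ee_rot: [0.233, 0.972, -0.001, -0.002]
contact_force: [-0.5, 0.8, -2.3]
gripper_width: 33.4
[ 0.247  0.459 -0.217 -0.    -0.899 -0.717] [599.72983736 -13.73180337 178.11830799] [-0.51800661  0.80698058 -2.25290088] 33.35576789980958
[ 2.32917449e-01  9.72494270e-01 -9.63683512e-04 -1.85162278e-03] 153.06214965108697
```

View pics/s11c.png

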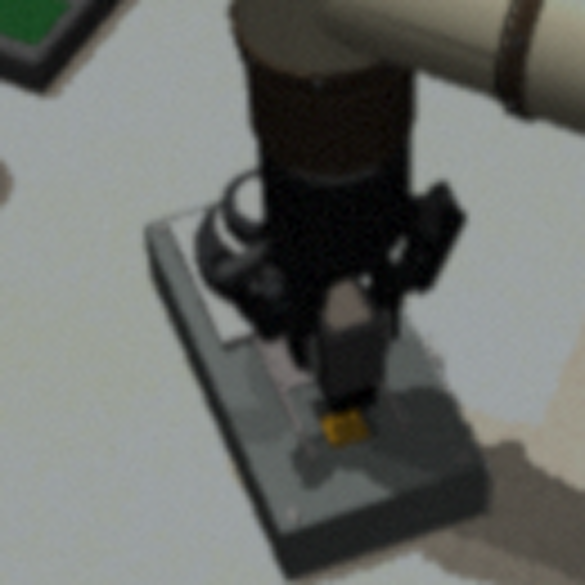

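```bash
python3 -m crank '{"delta_pos":[[0,0,0.01],[0,0,0.006],[0,0,0.003],[0,0,0],[0,0,0],[0,0,0],[0,0,0]],"twist":[0,0,0,0,0,0,0]}';  python3 - <<'E'
from h import *
s=arm.read_state();print(s['position'],s['contact_force'],s['wrist_torque'],s['ee_rot'])
p,d=imaging.get_image('scene'); cv2.imwrite('pics/s12.png',p)
cv2.imwrite('pics/s12c.png',cv2.resize(p[190:260,260:350],None,fx=8,fy=8,interpolation=cv2.INTER_CUBIC))
E
```

```text
clock: 16.83
position: [600.7, -13.7, 161.3]
ee_rot: [0.234, 0.972, 0.0, 0.0]
contact_force: [0.0, 0.3, -1.6]
gripper_width: 33.2
[600.70230386 -13.66748337 161.31673454] [ 0.0488558   0.31598284 -1.59995347] [0.00815392 0.00548221 0.01214754] [2.34294693e-01 9.72165532e-01 1.62076011e-04 3.86746302e-04]
```

View pics/s12c.png

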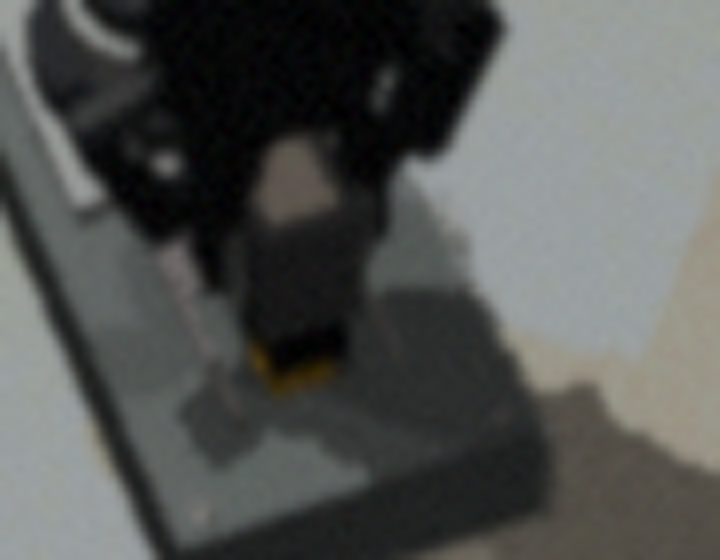

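```bash
python3 -m crank '{"delta_pos":[[0,0,0.003],[0,0,0.002],[0,0,0.002],[0,0,0.001],[0,0,0]],"twist":[0,0,0,0,0]}'; python3 -m crank '{"delta_pos":[[0,0,0.001],[0,0,0.001],[0,0,0.001],[0,0,0]],"twist":[0,0,0,0]}'; python3 - <<'E'
from h import *
s=arm.read_state();print(s['position'],s['contact_force'],s['wrist_torque'],s['ee_rot'])
E
```

```text
clock: 17.3
position: [600.5, -13.6, 152.6]
ee_rot: [0.234, 0.972, 0.0, -0.0]
contact_force: [-0.5, 0.5, -3.2]
gripper_width: 33.3
clock: 17.63
position: [600.6, -13.6, 149.8]
ee_rot: [0.234, 0.972, 0.0, 0.0]
contact_force: [1.3, 0.1, -0.9]
gripper_width: 33.4
[600.58937811 -13.61767688 149.77561471] [ 1.3013123   0.11056926 -0.90556387] [ 0.26541852 -0.26880973  0.00802223] [2.34375802e-01 9.72146062e-01 8.43969104e-05 1.02872372e-04]
```

```bash
python3 -m crank '{"delta_pos":[[0,0,0.002],[0,0,0.003],[0,0,0.003],[0,0,0.001],[0,0,0]],"twist":[0,0,0,0,0]}'; python3 -m crank '{"delta_pos":[[0,0,0.002],[0,0,0.002],[0,0,0.002],[0,0,0.002],[0,0,0]],"twist":[0,0,0,0,0]}'; python3 - <<'E'
from h import *
s=arm.read_state();print(s['position'],s['contact_force'],s['wrist_torque'],s['ee_rot'])
E
```

```text
clock: 18.05
position: [600.5, -13.6, 140.4]
ee_rot: [0.234, 0.972, 0.0, -0.0]
contact_force: [1.1, 0.9, -2.2]
gripper_width: 33.4
clock: 18.47
position: [600.7, -13.6, 133.4]
ee_rot: [0.234, 0.972, 0.0, 0.0]
contact_force: [-0.1, 1.6, 3.2]
gripper_width: 33.6
[600.67161209 -13.64339731 133.39837951] [-0.07472882  1.64632316  3.16812937] [0.48950063 0.18901032 0.03344232] [2.34304625e-01 9.72163158e-01 9.56140856e-05 3.56517918e-04]
```

```bash
python3 -m crank '{"delta_pos":[[0,0,0.002],[0,0,0.002],[0,0,0],[0,0,0]],"twist":[0,0,0,0]}'; python3 -m crank '{"delta_pos":[[0,0,0.001],[0,0,0.001],[0,0,0],[0,0,0]],"twist":[0,0,0,0]}'; python3 -m crank '{"delta_pos":[[0,0,0.001],[0,0,0.001],[0,0,0],[0,0,0]],"twist":[0,0,0,0]}'
```

```text
clock: 18.8
position: [600.7, -13.6, 130.4]
ee_rot: [0.234, 0.972, 0.0, 0.0]
contact_force: [-2.7, 2.1, 9.0]
gripper_width: 33.8
clock: 19.13
position: [600.7, -13.6, 130.4]
ee_rot: [0.234, 0.972, -0.0, 0.001]
contact_force: [-5.6, 3.3, 18.9]
gripper_width: 33.1
clock: 19.47
position: [600.7, -13.6, 130.4]
ee_rot: [0.234, 0.972, -0.0, 0.001]
contact_force: [-9.4, 4.1, 27.4]
gripper_width: 33.6
```

```bash
python3 -m crank '{"delta_pos":[[0,0,-0.002],[0,0,-0.002],[0,0,0]],"twist":[0,0,0]}'; python3 -m crank '{"delta_pos":[[0,0,0],[0,0,0],[0,0,0],[0,0,0]],"twist":[0,0,0,0]}' 1; python3 -m crank '{"delta_pos":[[0,0,-0.01],[0,0,-0.03],[0,0,-0.04],[0,0,-0.04],[0,0,-0.04],[0,0,-0.03],[0,0,0],[0,0,0]],"twist":[0,0,0,0,0,0,0,0]}'
python3 - <<'E'
from h import *
s=arm.read_state();print(s['position'],s['contact_force'])
p,d=imaging.get_image('scene'); cv2.imwrite('pics/s13.png',p);np.save('pics/s13.npy',d)
cv2.imwrite('pics/s13c.png',cv2.resize(p[160:290,230:360],None,fx=4.5,fy=4.5,interpolation=cv2.INTER_CUBIC))
E
```

```text
clock: 19.72
position: [600.6, -13.6, 130.4]
ee_rot: [0.234, 0.972, 0.0, 0.001]
contact_force: [-2.7, 3.3, 9.8]
gripper_width: 33.2
clock: 20.05
position: [600.2, -14.0, 128.1]
ee_rot: [0.235, 0.972, -0.0, -0.001]
contact_force: [0.3, -0.4, 0.3]
gripper_width: 79.8
clock: 20.72
position: [600.9, -13.7, 321.9]
ee_rot: [0.234, 0.972, 0.001, 0.003]
contact_force: [-0.8, -0.6, -0.8]
gripper_width: 85.4
[600.90026658 -13.66683009 321.92580498] [-0.77994212 -0.60341596 -0.80010282]
```

View pics/s13c.png

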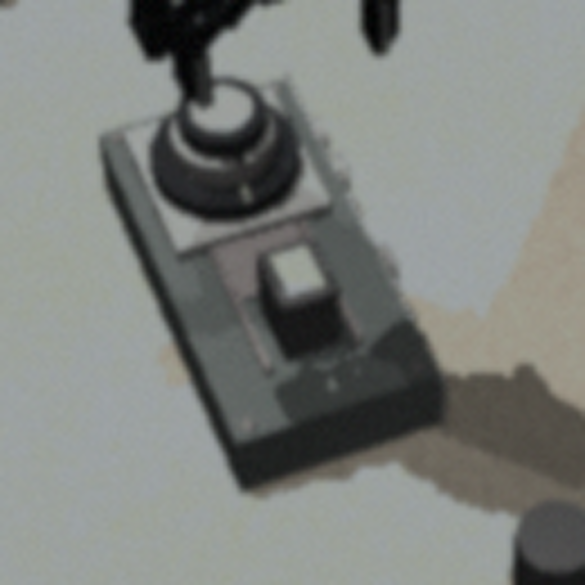

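```bash
python3 -m crank '{"delta_pos":[[0.01,0.03,0],[0.015,0.036,0],[0.015,0.036,0],[0.015,0.036,0],[0.015,0.036,0],[0.01,0.03,0],[0,0,0],[0,0,0]],"twist":[0,0,0,0,0,0,0,0]}'
python3 - <<'E'
from h import *
for n in('scene','top'):
    p,d=imaging.get_image(n); cv2.imwrite(f'pics/{n}14.png',p); P=cloud(n,d); z=P[...,2]; w=(z>85)&(z<115)&(abs(P[...,0]-600)<20)&(abs(P[...,1]+13)<22); print(n,'relay top z',np.median(z[w]),P[w].mean(0),w.sum())
p=cv2.imread('pics/top14.png');cv2.imwrite('pics/top14c.png',cv2.resize(p[135:225,230:400],None,fx=4.7,fy=4.7,interpolation=cv2.INTER_CUBIC))
E
```

```text
clock: 21.43
position: [621.6, 205.9, 316.0]
ee_rot: [0.233, 0.972, -0.002, -0.002]
contact_force: [0.4, -0.4, -0.2]
gripper_width: 85.2
scene relay top z 98.8099334484715 [602.29147379 -10.67897416  98.09018118] 207
top relay top z 100.3053517982562 [598.73886057 -13.83861509  99.86857625] 177
```

View pics/top14c.png

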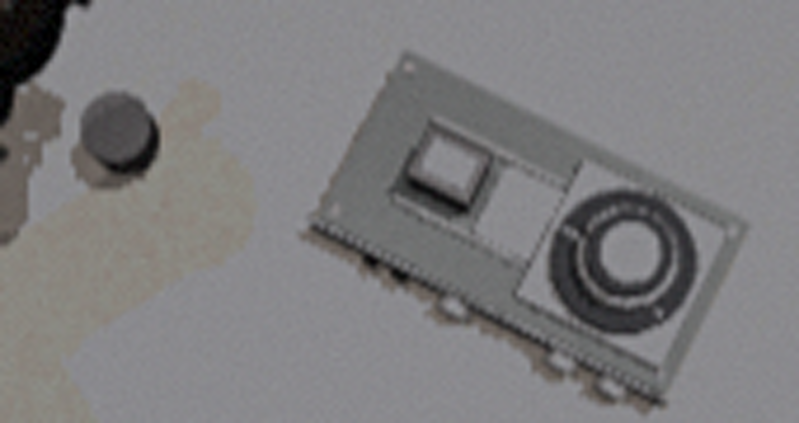

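View pics/scene14.png

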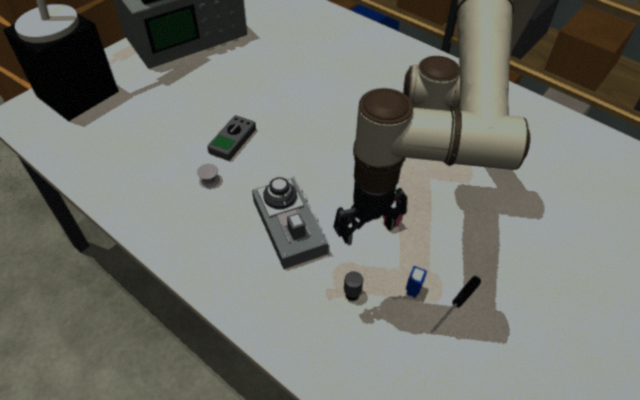

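The relay's top measures 98.8 mm in the scene view and 100.3 mm in the top view, against 100 mm when flush. The shutter is clear of the socket, the ring mark is at the long white mark, and the arm is away from everything. I'm handing in now.

```bash
python3 -m crank '{"delta_pos":[[0,0,0],[0,0,0]],"twist":[0,0]}'; python3 -c "
from bench import job_done
print(job_done())"
```

```text
clock: 21.7
position: [622.2, 203.0, 318.8]
ee_rot: [0.235, 0.972, -0.0, -0.0]
contact_force: [0.2, 0.3, 0.3]
gripper_width: 85.4
the job is handed in; nothing more can be done
None
```

The job is handed in at 21.7 s: the shutter is open, the relay is plugged in flush, and the arm is clear of everything. No verdict was reported.

**Ring:** I turned it clockwise to its open stop in one grasp. The wrist torque jumped from about 0.25 to 2.0 N m at the stop, and the pads then slipped on the ring. The last top view shows the ring mark at the long white mark and the shutter clear of the socket.

**Relay:** I centred the rectangular-foot relay between the pads in both directions before lifting it. It then went into the socket in one go.
- It landed with the tool at 130.4 mm; 130.5 mm was expected.
- Its top measures 98.8 mm (scene view) and 100.3 mm (top view), against 100 mm when flush.

**What did not go exactly to plan:**
- The final press peaked at about 27 N vertically, over the suggested 8 to 20 N; I backed it off to about 10 N before letting go.
- Gripping the ring read 57.5 mm instead of 60 to 61 mm and pushed the tool up about 2.4 mm. I took this as give in the pads. By my estimate the fingertips stayed about 8 mm above the lower ring. I did not check contact with the fixed rings any other way.
- The two cameras disagreed by about 2 mm, so I took the drum centre from the robot's positions while it turned the ring.

By eye in the last scene picture, the round relay, meter, spool and screwdriver are where they started; I did not measure them.

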